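Put the work lamp's two spare cells on charge

ROBOT

A 6-joint arm with a two-finger parallel gripper is mounted at the origin on a cart in front of the work surface, level with it; the furniture and walls round the work are solid. World frame = base frame: x ahead of the robot, y to its left, z up, the work surface at z = 0. Lengths are in mm, angles in rad, forces in N, time in s.
With the tool pointing down it reaches from about 350 to 775 mm from the base axis. Payload 7.3 kg.
Tool frame: the origin (TCP) lies at the very end of the fingers, on their centre line; the grasp point (between the pads) lies 19 mm behind it (bot.grip_point_offset is the distance from the TCP to the grasp point, in mm); z points along the fingers, y is the line along which they close (so a half turn about z gives the same grasp; the last joint's range is limited). The gripper opens to 92 mm and grips with 3 to 60 N. Pads are 19 mm wide; open, the fingers measure 130 mm over their backs; the gripper's body (75 mm by 190 mm) begins 47 mm behind the grasp point.
Start: joints at [1.1, 0.342, 1.524, -0, 1.275, -0.146], TCP at [167.523, 497.575, 226.741] pointing down, gripper open.
Joint ranges: [-2.53, 2.53], [-0.77, 2.02], [0.04, 2.7], [-1, 4.14], [0.28, 2.66], [-3.11, 3.11]. Speed limits (rad/s): [2.57, 2.57, 3.14, 3.14, 3.14, 3.14].

INTERFACE

Orientations are given as [roll, pitch, yaw] about the fixed x, y, z axes, in that order (R = Rz(yaw) Ry(pitch) Rx(roll)).
In Python, from plant import bot gives the robot as it stands. The module is installed in compiled form; this text tells all that it offers.
- The arm moves only by the shell command python3 -m jog 'ROWS' [OPENING]. ROWS is JSON, a list of rows, each a list of 6 numbers: the shift along the tool's x, y, z in mm, then the turn, a rotation vector about the tool's x, y, z in rad. In form: [[dx, dy, dz, rx, ry, rz], ...]. A call has 1 to 12 rows; each row shifts and turns the commanded pose from where the row before left it, along the tool's axes as they then stand; what a row does not reach is not made up. A row lasts 1/10 s, in which the tool goes at most 50 mm and 8.59 degrees, less where a joint would pass 70% of its speed; a pose out of reach is approached as far as the arm can. A call with a gripper value outside its range is refused whole. OPENING is the opening in per cent of the stroke, from 0 (shut) to 100 (fully open), set as the call begins (- or left out, the last holds). The fingers move at their own pace and stop on an object; the grip force is fixed at half the most. Time passes only in rows, so rows that do not move let the fingers close. It gives the time, the measured TCP pose, the force, the opening and the grip force at its end, in the units of the state.
- bot.get_obs(): the state, without advancing time (a new reading comes with each control period).
- bot.capture(name): name is "scene" or "top" or "wrist"; returns the picture (384x512x3 uint8, red, green, blue); there is no depth.
- bot.camera_model(name): a dict with "fx", "fy", "cx", "cy" (pixels), "position" and "orientation" of the camera in the world; the wrist camera has in their place "T_tool_cam" (4x4, takes a point from camera to tool coordinates, whose origin is the TCP and whose axes are the flange's). Camera axes: x right, y down, z forward; pixel columns grow to the right and rows downward; lengths in mm; the calibration is good to about 2 mm. The wrist camera is an equidistant fisheye: a pixel r from the principal point sees the ray r / f radians off the axis. A picture is of the moment at which its call begins: read the wrist's pose just before it. camera_model takes no time and is no camera call.
- bot.close_job(): hands the job in; it is judged then, once.
Trained networks look in the newest picture that a camera, given by its name, has taken for a name from the list of things; names that differ only in an ending like _2 or _b are one class to them, and where a whole thing is asked for, a point or a joint stands for the part that bears it (a point fixed in the world has none). Each returns a list of dicts, best first, with "p" (0 to 1); they miss things now and then, are a little off and sometimes report something else, mostly with a low value. They report only what shows in the picture. A call takes as long as a camera call.
- bot.outline_of(target, camera): "mask" (384x512 bool, what is visible of it) and "pixel" ([column, row] in pixels, amid what is visible of it).
The state is a dict: "time": time; "joint_positions": joint angles; "dq": joint speeds; "tau": joint torques, N m; "tool_pos": TCP position; "tcp_rot": TCP orientation; "contact_force": force on the tool from outside, world axes, zero at the start; "moment": the same for the moment, N m; "grip_width": finger opening in mm; "finger_force": force on a finger pad.
Only numpy, scipy, OpenCV 4.12 (cv2) and the standard library are available. Lean on these libraries where they do the work, as an engineer would, in place of code of your own. Each camera call takes 0.05 s, during which the arm holds its last target. There are 200 camera calls.

TASK

Put the two blue rechargeable cells that lie on the bench on charge, one in each free bay of the bench charger, with their + ends (button and white ring) at the red-marked contacts at the back: push the sprung contact back with the cell's flat end, lay the cell down into its bay and press it fully home, so that it lies flat between both contacts. Do not use brute force, and leave the cell that is already charging, the marker, the try square and the screwdriver where they are.

Things in the scene. Friction and masses are not known exactly. Their poses are not given: they have to be found in the camera images.
- charger: grey and black three-bay battery charger, screwed down; 146 mm long (x), 176 mm wide, 42 mm high at the rear. Origin under it at worktop height; x from the front lip (sprung - contacts, near the robot) to the rear housing (fixed + contacts, red marks), y to its left, z up. Bays run along x at y = +56, 0, -56 mm; bay floors 24 mm above the worktop; rear housing face at x = +41 mm.
- bay0 (a point): left (+y) bay: point on its floor, centre line, at the + contact face (upright, 18 mm high); axes as the charger's. The bay runs to -x, 28 mm wide between 3 mm divider walls 12 mm high; at its near end a sprung sliding - contact (block 20 mm high and wide), its face 57.5 mm from the + face at rest, about 69.5 mm at its hard stop, 3 to 5 N spring.
- bay1 (a point): middle bay: point on its floor, centre line, at the + contact face (upright, 18 mm high); axes as the charger's. The bay runs to -x, 28 mm wide between 3 mm divider walls 12 mm high; at its near end a sprung sliding - contact (block 20 mm high and wide), its face 57.5 mm from the + face at rest, about 69.5 mm at its hard stop, 3 to 5 N spring.
- bay2 (a point): right (-y) bay: point on its floor, centre line, at the + contact face (upright, 18 mm high); axes as the charger's. The bay runs to -x, 28 mm wide between 3 mm divider walls 12 mm high; at its near end a sprung sliding - contact (block 20 mm high and wide), its face 57.5 mm from the + face at rest, about 69.5 mm at its hard stop, 3 to 5 N spring; cell2 is in it.
- cell0: fat blue cylindrical rechargeable cell, 26 mm across and 66 mm long, about 90 g, lying on the worktop (it can roll). Its origin is on its axis, half-way along; x along the cell's axis towards its + end (the cell rolls, so y and z may point anywhere across it)
- cell0_plus (a point): outer face of the + button of cell0 (small 12 mm steel button, 2 mm high, on the end with the white ring; the - end is flat bare steel), 33 mm from its centre; axes as the cell's
- cell1: fat blue cylindrical rechargeable cell, 26 mm across and 66 mm long, about 90 g, lying on the worktop (it can roll). Its origin is on its axis, half-way along; x along the cell's axis towards its + end (the cell rolls, so y and z may point anywhere across it)
- cell1_plus (a point): outer face of the + button of cell1 (small 12 mm steel button, 2 mm high, on the end with the white ring; the - end is flat bare steel), 33 mm from its centre; axes as the cell's
- cell2: fat blue cylindrical rechargeable cell, 26 mm across and 66 mm long, about 90 g, already on charge in the right-hand bay2: leave it there. Its origin is on its axis, half-way along; x along the cell's axis towards its + end (the cell rolls, so y and z may point anywhere across it)
- cell2_plus (a point): outer face of the + button of cell2 (small 12 mm steel button, 2 mm high, on the end with the white ring; the - end is flat bare steel), 33 mm from its centre; axes as the cell's
- marker_mid (a point): white and red marker pen, 124 mm long, 15 mm thick, lying; its middle; leave it alone
- try_square_mid (a point): small try square, 116 x 75 mm, 16 mm high, lying; its middle; leave it alone
- screwdriver_mid (a point): screwdriver with red and black handle, 198 mm long, lying; its middle; leave it alone
- mill_wheel (a point): obstacle, solid: nearest point (towards the robot) of the milling machine's upper light-grey handwheel, a 120 mm disc facing the robot, over the bench behind the loose cells (128 to 245 mm above the worktop). 40 mm behind its face the machine's table runs across (y from +0.37 to -0.34, 110 to 162 mm high), also behind the charger. Pass in front of it with the hand.
- mill_crank (a point): obstacle, solid: centre of the front face of the machine's lower black crank wheel, 110 mm across, facing the robot, between the loose cells and the charger. The black machine base, 60 to 110 mm high and 215 mm wide, begins 60 mm behind it. Carry things over it, more than 150 mm above the worktop.

How it is judged:
By the outcome, as a careful person would: the job done as asked, in the order asked, and still so for the second after the job is handed in, with the robot touching nothing.
It also fails if it takes over 72 s, if anything falls off the work surface, if the arm or the gripper's body presses on something with over 40 N, if the wrist force passes 120 N, or if a joint passes its speed limit or range.

## Working session

There is one attempt and no reset: what is moved stays moved. The work goes in short steps, Python scripts to look and compute and a shell command to move; the robot and the scene stay as the last step left them, time stands still between calls to the robot, and variables do not carry over. Pictures are saved under pics/ and viewed, at most 10 in all, crops included, and the job is handed in when it is done.

```bash
mkdir -p pics; python3 - <<'E'
from plant import bot
import cv2,numpy as np
o=bot.get_obs();print({k:np.round(v,3).tolist() for k,v in o.items()})
a=bot.capture("scene");b=bot.capture("top")
cv2.imwrite("pics/top.png",b[:,:,::-1]);cv2.imwrite("pics/scene.png",a[:,:,::-1])
for c in("scene","top","wrist"):
    m=bot.camera_model(c);print(c,{k:np.round(v,3).tolist() for k,v in m.items()})
for t in("cell0","cell0_plus","charger","mill_wheel","mill_crank","marker_mid","try_square_mid","screwdriver_mid"):
  for c in("top","scene"):
    for d in bot.outline_of(t,c)[:4]:
        print(t,c,round(d["p"],2),np.round(d["pixel"],1),d["mask"].sum())
E
```

```text
{'time': 0.0, 'joint_positions': [1.1, 0.343, 1.525, -0.0, 1.275, -0.146], 'dq': [-0.001, -0.002, 0.001, 0.0, 0.001, 0.001], 'tau': [-0.0, -43.123, -24.422, 0.072, 0.056, -0.0], 'tool_pos': [167.324, 497.192, 226.054], 'tcp_rot': [-3.14, -0.0, 2.817], 'contact_force': [0.585, 0.314, 0.066], 'moment': [0.007, -0.013, -0.004], 'finger_force': 0.0, 'grip_width': 92.045}
scene {'fx': 467.491, 'fy': 467.491, 'cx': 263.199, 'cy': 190.735, 'position': [-82.016, -1036.361, 835.028], 'orientation': [-2.072, 0.013, -0.483]}
top {'fx': 381.127, 'fy': 381.127, 'cx': 256.622, 'cy': 195.708, 'position': [438.108, 120.588, 1257.155], 'orientation': [-3.073, -0.013, -1.568]}
wrist {'fx': 297.319, 'fy': 297.319, 'cx': 253.038, 'cy': 187.945, 'T_tool_cam': [[-0.001, -0.962, -0.273, 72.771], [1.0, -0.001, -0.0, 0.044], [-0.0, -0.273, 0.962, -158.019], [0.0, 0.0, 0.0, 1.0]]}
cell0 top 0.5 [369.2 198.1] 165
cell0 top 0.45 [194.1 212.4] 119
cell0 top 0.44 [221.5 220.5] 149
cell0 scene 0.67 [232.8 209.7] 150
cell0 scene 0.47 [227.4 197.8] 111
cell0 scene 0.46 [329.3 279.9] 223
cell0_plus top 0.61 [221.5 219.5] 157
charger top 0.69 [349.9 202.8] 2483
charger scene 0.58 [317.2 273.3] 2969Traceback (most recent call last):
  File "<stdin>", line 10, in <module>
ValueError: it knows: bay, cell, cell0_plus, cell1_plus, cell2_plus, charger, marker_mid, screwdriver_mid, try_square_mid
```

View pics/top.png

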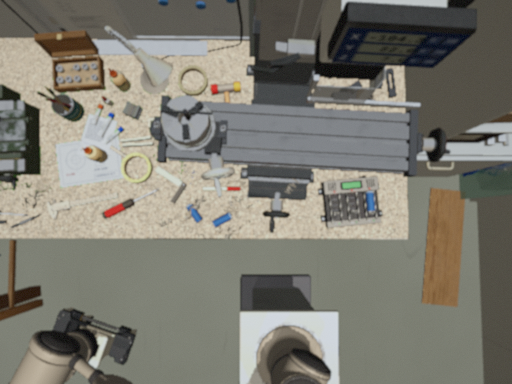

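View pics/scene.png

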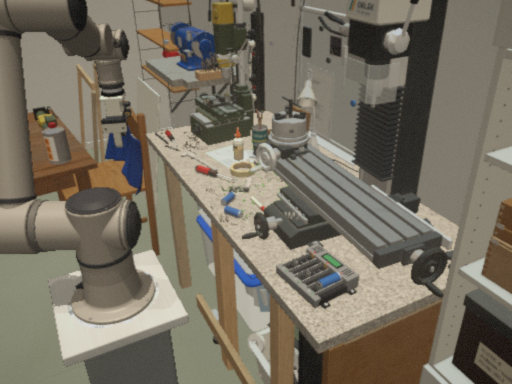

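Top view: loose cells are at about (194,212) and (221,220). The charger is at (350,203) with cell2 at (369,198), the crank wheel at (275,215) and the handwheel at (215,170). The free bays are the left and middle ones.

```bash
cat > h.py <<'E'
from plant import bot
import cv2,numpy as np
from scipy.spatial.transform import Rotation as Ro
def campose(c,o=None):
    m=bot.camera_model(c)
    if c!="wrist":
        return m,Ro.from_euler("xyz",m["orientation"]).as_matrix(),np.array(m["position"])
    R=Ro.from_euler("xyz",o["tcp_rot"]).as_matrix();T=np.array(m["T_tool_cam"])
    return m,R@T[:3,:3],R@T[:3,3]+o["tool_pos"]
def onplane(px,c,z,o=None):
    m,R,p=campose(c,o);px=np.atleast_2d(px).astype(float)
    u=(px-[m["cx"],m["cy"]])/m["fx"]
    if c=="wrist":
        r=np.linalg.norm(u,axis=1,keepdims=True)+1e-9
        d=np.hstack([u/r*np.sin(r),np.cos(r)])
    else: d=np.hstack([u,np.ones((len(u),1))])
    d=d@R.T
    return p+d*((z-p[2])/d[:,2:])
def toolrow(dp,o):
    return Ro.from_euler("xyz",o["tcp_rot"]).as_matrix().T@np.array(dp)
E
python3 - <<'E'
from h import *
for n,px,z in(("cA",(194,212.4),13),("cB",(221.5,220.5),13),("c2",(369.2,198.1),37),("charger",(350,203),30),("wheel",(215,174),190),("crank",(272,225),80),("crankface",(275,231),80)):
    print(n,onplane(px,"top",z).round(0))
bot.capture("top")
for t in("marker_mid","try_square_mid","screwdriver_mid","bay","charger"):
    for d in bot.outline_of(t,"top")[:3]: print(t,round(d["p"],2),onplane(d["pixel"],"top",8).round(0))
print(bot.get_obs()["time"])
E
```

```text
cA [[468. 309.  13.]]
cB [[442. 219.  13.]]
c2 [[ 515. -257.   37.]]
charger [[ 500. -197.   30.]]
wheel [[572. 225. 190.]]
crank [[429.  58.  80.]]
crankface [[410.  49.  80.]]
marker_mid 0.47 [[541. 218.   8.]]
try_square_mid 0.6 [[560. 373.   8.]]
screwdriver_mid 0.83 [[492. 549.   8.]]
screwdriver_mid 0.5 [[ 508. -205.    8.]]
bay 0.84 [[ 501. -210.    8.]]
charger 0.63 [[ 499. -203.    8.]]
0.7
```

```bash
python3 -m jog '[[-41.4,-16,0,0,0,0],[-41.4,-16,0,0,0,0],[-41.4,-16,0,0,0,0],[-41.4,-16,0,0,0,0],[-41.4,-16,0,0,0,0],[-41.4,-16,0,0,0,0],[-41.4,-16,0,0,0,0],[-41.4,-16,0,0,0,0],[0,0,0,0,0,-0.108],[0,0,0,0,0,-0.108],[0,0,0,0,0,-0.108],[0,0,0,0,0,0]]'
cat > cells.py <<'E'
from h import *
import sys
o=bot.get_obs();im=bot.capture("wrist");cv2.imwrite("pics/%s.png"%sys.argv[1],im[:,:,::-1])
print(o["time"],np.round(o["tool_pos"],1),np.round(o["tcp_rot"],3))
for t in sys.argv[3:] :
    for d in bot.outline_of(t,"wrist")[:4]:
        ys,xs=np.nonzero(d["mask"]);P=onplane(np.c_[xs,ys],"wrist",float(sys.argv[2]),o)[:,:2]
        (c,s,a)=cv2.minAreaRect(P.astype(np.float32))
        print(t,round(d["p"],2),"px",np.round(d["pixel"]),"mean",P.mean(0).round(1),"rect",np.round(c,1),np.round(s,1),round(a,1))
E
python3 cells.py w1 13 cell0 cell0_plus
```

```text
time: 1.9
tool_pos: [440.7, 270.4, 226.7]
tcp_rot: [3.142, -0.0, 3.141]
contact_force: [0.3, 0.5, -0.3]
grip_width: 91.9
finger_force: 0.0
1.9 [440.7 270.4 226.7] [ 3.142 -0.     3.141]
cell0 0.89 px [214. 170.] mean [447.7 218.1] rect [448.1 217.2] [25.1 69.5] 28.9
cell0 0.7 px [282. 184.] mean [468.7 308.7] rect [470.1 310.3] [70.  26.6] 35.3
cell0_plus 0.88 px [210. 170.] mean [447.8 218.1] rect [448.3 217.4] [26.7 69.6] 28.4
```

View pics/w1.png

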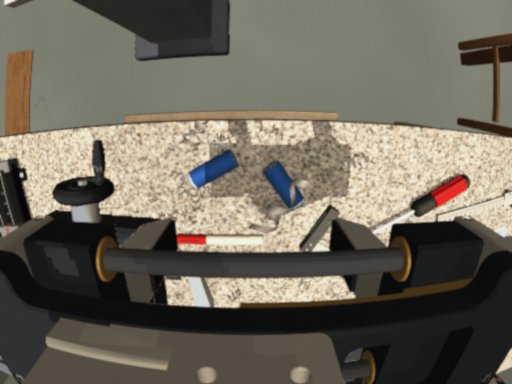

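```bash
python3 - <<'E'
import cv2
i=cv2.imread("pics/w1.png")[135:225,170:320];cv2.imwrite("pics/w1c.png",cv2.resize(i,None,fx=5,fy=5,interpolation=cv2.INTER_CUBIC))
E
```

```text
(no output)
```

View pics/w1c.png

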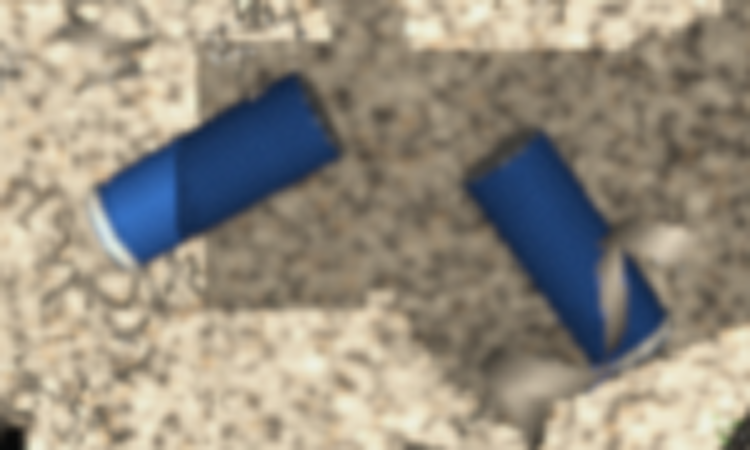

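The + ends point along about -61° for the right cell at (448,217) and +35° for the left cell at (470,310). The white ring is at lower-left and lower-right respectively. Next I check how close the handwheel is.

```bash
python3 - <<'E'
from h import *
print("scene",onplane([(262,157),(266,157),(272,157)],"scene",187).round(0))
print("top",onplane([(215,178),(215,181),(232,174)],"top",187).round(0))
i=cv2.imread("pics/scene.png")[130:190,220:300];a=cv2.resize(i,(520,390),interpolation=3)
i=cv2.imread("pics/top.png")[150:230,180:290];b=cv2.resize(i,(536,390),interpolation=3)
cv2.imwrite("pics/wh.png",cv2.resize(np.hstack([a,b]),(800,296)))
E
```

```text
scene [[566. 225. 187.]
 [578. 218. 187.]
 [595. 209. 187.]]
top [[561. 225. 187.]
 [553. 225. 187.]
 [573. 177. 187.]]
```

View pics/wh.png

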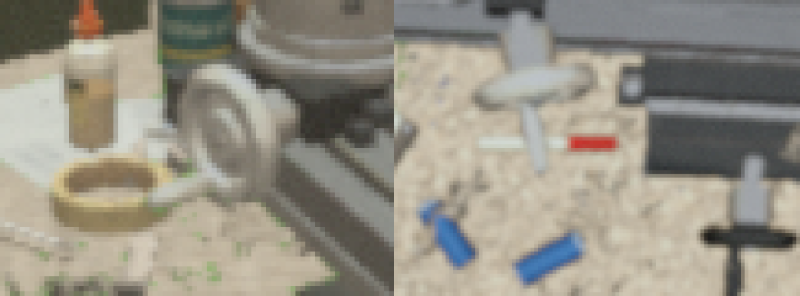

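```bash
python3 - <<'E'
from h import *
for z in(110,130,150,170,190,210,230): print(z,"handle",onplane((251.5,170.6),"scene",z).round(0)[0,:2],onplane((218,195.5),"top",z).round(0)[0,:2])
E
```

```text
110 handle [558. 291.] [517. 223.]
130 handle [540. 255.] [516. 221.]
150 handle [523. 218.] [514. 219.]
170 handle [505. 181.] [513. 217.]
190 handle [487. 145.] [512. 216.]
210 handle [470. 108.] [510. 214.]
230 handle [452.  72.] [509. 212.]
```

The wheel's crank handle sticks out to about (515, 219, 150). I lean the hand 0.2 rad toward the − end of the right cell and approach along the tool axis.

```bash
python3 -m jog '[[13.3,-15.8,20.7,0,0,0.133],[0,0,0,0,0,0.133],[0,0,0,0,0,0.133],[0,0,0,0,0,0.133],[0,0,0,0,0,0.133],[0,0,0,0,0,0.133],[0,0,0,0,0,0.133],[0,0,0,0,0,0.135],[0,0,0,0,-0.1,0],[0,0,0,0,-0.1,0],[0,0,0,0,0,0]]' 65
cat > to.py <<'E'
from h import *
import sys
o=bot.get_obs();t=np.array(eval(sys.argv[1]))
print("t",o["time"],"tcp",np.round(o["tool_pos"],1),np.round(o["tcp_rot"],3),"q",np.round(o["joint_positions"],2),"shift",toolrow(t-o["tool_pos"],o).round(1))
if len(sys.argv)>2:
    R=Ro.from_euler("xyz",o["tcp_rot"]);print("turn",(R.inv()*Ro.from_euler("xyz",eval(sys.argv[2]))).as_rotvec().round(4))
E
python3 to.py '[446.6,219.8,10]'; python3 cells.py w2 13 cell0
```

```text
time: 3.15
tool_pos: [426.2, 256.3, 205.8]
tcp_rot: [-3.142, 0.201, 2.077]
contact_force: [0.1, 0.7, 0.9]
grip_width: 59.6
finger_force: 0.0
t 3.15 tcp [426.2 256.3 205.8] [-3.142  0.201  2.077] q [ 0.52  0.33  1.63 -0.22  1.2   0.09] shift [-1.800e+00  2.000e-01  2.002e+02]
3.15 [426.2 256.3 205.8] [-3.142  0.201  2.077]
cell0 0.93 px [305. 117.] mean [468.8 308.1] rect [470.2 309.3] [66.5 28.3] 34.7
cell0 0.66 px [254. 168.] mean [447.9 218.9] rect [448.8 217.9] [25.5 72.5] 29.8
```

```bash
python3 -m jog '[[-1,0.4,40,0,0,0],[-1,0,40,0,0,0],[0,0,40,0,0,0],[0,0,40,0,0,0],[0,0,25,0,0,0],[0,0,15.2,0,0,0],[0,0,0,0,0,0]]' 65 && python3 to.py '[446.8,220.2,10]'
```

```text
time: 3.95
tool_pos: [447.1, 216.8, 8.4]
tcp_rot: [-3.138, 0.199, 2.072]
contact_force: [-1.0, -0.8, -0.3]
grip_width: 59.5
finger_force: 0.0
t 3.95 tcp [447.1 216.8   8.4] [-3.138  0.199  2.072] q [ 0.42  0.6   1.85 -0.31  0.71  0.16] shift [ 2.7  1.4 -2.2]
```

```bash
python3 -m jog '[[3,1,-2,0,0,0],[0,0,0,0,0,0]]' 65 && python3 -m jog '[[0,0,0,0,0,0],[0,0,0,0,0,0],[0,0,0,0,0,0],[0,0,0,0,0,0],[0,0,0,0,0,0],[0,0,0,0,0,0]]' 0 && python3 to.py '[446.8,220.2,10]'
```

```text
time: 4.15
tool_pos: [448.0, 222.5, 12.9]
tcp_rot: [3.139, 0.2, 2.074]
contact_force: [0.2, 0.3, 0.5]
grip_width: 59.7
finger_force: 0.0
time: 4.75
tool_pos: [447.0, 221.9, 11.7]
tcp_rot: [3.142, 0.2, 2.075]
contact_force: [0.0, -0.7, 1.1]
grip_width: 24.9
finger_force: 30.0
t 4.75 tcp [447.  221.9  11.7] [3.142 0.2   2.075] q [ 0.43  0.59  1.84 -0.31  0.72  0.16] shift [-1.  -1.   1.9]
```

```bash
python3 -m jog '[[0,0,1.3,0,0,0],[0,0,1.2,0,0,0],[0,0,0,0,0,0]]' 50 && python3 -m jog '[[0,0,0,0,0,0],[0,0,0,0,0,0],[0,0,0,0,0,0],[0,0,0,0,0,0],[0,0,0,0,0,0]]' 0 && python3 to.py '[446.8,220.2,10]'
```

```text
time: 5.05
tool_pos: [447.2, 221.3, 8.8]
tcp_rot: [-3.141, 0.2, 2.075]
contact_force: [0.6, 0.8, -1.1]
grip_width: 43.6
finger_force: 0.0
time: 5.55
tool_pos: [447.3, 221.4, 9.1]
tcp_rot: [3.141, 0.2, 2.075]
contact_force: [-0.4, 0.5, -0.2]
grip_width: 25.3
finger_force: 30.0
t 5.55 tcp [447.3 221.4   9.1] [3.141 0.2   2.075] q [ 0.43  0.6   1.84 -0.31  0.71  0.16] shift [-1.  -1.  -0.7]
```

```bash
python3 -m jog '[[0,0,-20,0,0,0],[0,0,-40,0,0,0],[0,0,-45,0,0,0],[0,0,-45,0,0,0],[0,0,-45,0,0,0],[0,0,-30,0,0,0],[0,0,0,0,0.1,0],[0,0,0,0,0.1,0],[0,0,0,0,0,-0.14],[0,0,0,0,0,-0.14],[0,0,0,0,0,-0.14],[0,0,0,0,0,-0.14]]' 0 && python3 -m jog '[[0,-25,0,0,0,-0.14],[0,-45,0,0,0,-0.14],[0,0,0,0,0,-0.14],[0,0,0,0,0,-0.086],[0,0,0,0,0,0]]' 0; python3 to.py '[425,-195,230]' '[3.1416,0,3.1416]'
```

```text
time: 6.75
tool_pos: [425.4, 260.3, 229.4]
tcp_rot: [-3.141, -0.0, 2.64]
contact_force: [0.9, 0.4, -1.3]
grip_width: 25.3
finger_force: 30.0
time: 7.25
tool_pos: [397.2, 196.3, 229.6]
tcp_rot: [3.142, -0.0, 3.141]
contact_force: [0.1, 0.3, -1.4]
grip_width: 25.4
finger_force: 30.0
t 7.25 tcp [397.2 196.3 229.6] [ 3.142 -0.     3.141] q [ 0.29  0.19  1.73  0.    1.23 -1.28] shift [ -28.1 -391.3   -0.4]
turn [ 0.     -0.0002 -0.0008]
```

```bash
python3 -m jog '[[-3.1,-43.5,0,0,0,0],[-3.1,-43.5,0,0,0,0],[-3.1,-43.5,0,0,0,0],[-3.1,-43.5,0,0,0,0],[-3.1,-43.5,0,0,0,0],[-3.1,-43.5,0,0,0,0],[-3.1,-43.5,0,0,0,0],[-3.1,-43.5,0,0,0,0],[-3.1,-43.5,0,0,0,0],[0,0,0,0,0,0],[0,0,0,0,0,0]]' 0; python3 cells.py w3 37 cell0 cell0_plus bay charger
```

```text
time: 8.35
tool_pos: [424.7, -195.2, 229.0]
tcp_rot: [3.14, -0.001, 3.137]
contact_force: [-0.9, 0.1, -1.5]
grip_width: 25.0
finger_force: 30.0
8.35 [ 424.7 -195.2  229. ] [ 3.140e+00 -1.000e-03  3.137e+00]
cell0 0.94 px [254. 225.] mean [ 507.4 -195.5] rect [ 529.1 -194.6] [166.4  59.8] 0.7
cell0 0.65 px [200. 216.] mean [ 488.  -260.6] rect [ 488.5 -260.2] [20.6 25.8] 8.0
cell0_plus 0.74 px [250. 224.] mean [ 509.  -195.4] rect [ 529.1 -196. ] [ 60.8 166.2] 89.0
bay 0.65 px [248. 182.] mean [ 453.8 -201. ] rect [ 469.9 -199.1] [159.4 179.6] 33.7
charger 0.66 px [248. 182.] mean [ 454.1 -201.8] rect [ 470.3 -199.9] [159.7 177.9] 33.7
```

View pics/w3.png

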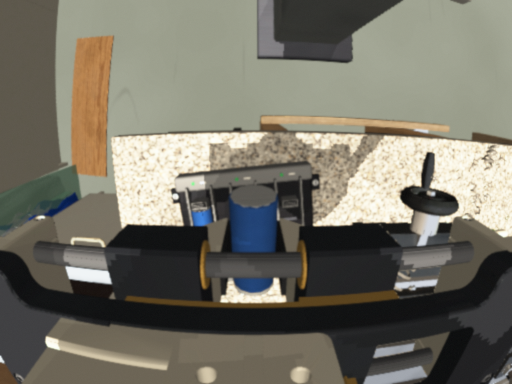

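```bash
python3 -m jog '[[-32,22,-2,0,0,0],[-32,22,-2,0,0,0],[-32,22,-2,0,0,0],[0,0,0,0,0,0],[0,0,0,0,0,0]]' 0; python3 cells.py w4 37 cell0 cell0_plus bay charger
```

```text
time: 9.1
tool_pos: [521.2, -127.5, 235.4]
tcp_rot: [3.141, -0.001, -3.14]
contact_force: [-0.7, -0.1, -1.0]
grip_width: 25.5
finger_force: 30.0
9.1 [ 521.2 -127.5  235.4] [ 3.141e+00 -1.000e-03 -3.140e+00]
cell0 0.9 px [507. 135.] mean [463.4 274.5] rect [469.2 272.1] [63.8 34.7] 10.5
cell0 0.77 px [254. 226.] mean [ 608.6 -127.6] rect [ 629.5 -128.1] [167.9  59.5] 0.1
cell0 0.57 px [149. 154.] mean [ 509.7 -258.9] rect [ 510.4 -258.9] [67.3 28.6] 5.5
cell0_plus 0.96 px [253. 225.] mean [ 608.3 -127.2] rect [ 628.9 -126.5] [169.3  61.1] 0.9
cell0_plus 0.66 px [200. 148.] mean [ 500.4 -195. ] rect [ 507.2 -197.3] [153.6 188.9] 5.2
bay 0.97 px [203. 146.] mean [ 500.  -194.4] rect [ 506.5 -196.9] [151.8 187.5] 5.5
charger 0.9 px [202. 145.] mean [ 500.4 -195.1] rect [ 506.9 -197.2] [153.3 188. ] 5.7
charger 0.7 px [506. 134.] mean [462.9 274.3] rect [468.5 272. ] [61.9 34.8] 10.3
```

```bash
python3 - <<'E'
import cv2
i=cv2.imread("pics/w4.png")[120:290,110:320];cv2.imwrite("pics/w4c.png",cv2.resize(i,None,fx=3.5,fy=3.5,interpolation=cv2.INTER_CUBIC))
E
```

```text
(no output)
```

View pics/w4c.png

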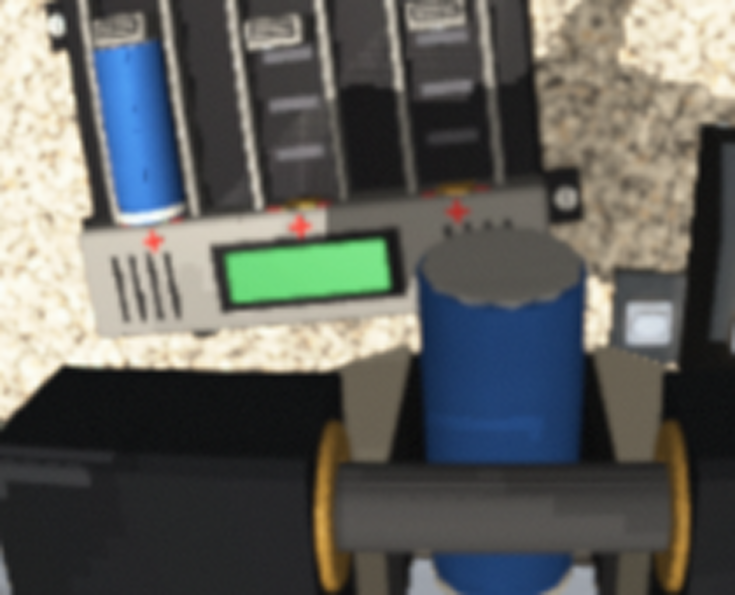

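```bash
cat > px.py <<'E'
from h import *
o={"tool_pos":[521.2,-127.5,235.4],"tcp_rot":[3.141,-.001,-3.14]}
f=lambda c,z:onplane([(110+(c[0]+.5)/3.5-.5,120+(c[1]+.5)/3.5-.5)],"wrist",z,o)[0].round(1)
for n,c,z in(("cross2",(153,240),42),("cross1",(300,227),42),("cross0",(457,211),42),("gold1",(303,206),42),("gold0",(458,189),42),
 ("div bay1 L near",(310,0),36),("div bay1 L far",(344,196),36),("div bay1 R near",(232,0),36),("div bay1 R far",(258,207),36),("div0 L near",(474,0),36),("div0 L far",(498,183),36),("div0 R near",(393,0),36),("div0 R far",(410,190),36),
 ("block1",(275,45),44),("block0",(440,27),44),("block2",(122,42),44)): print(n,f(c,z))
E
python3 px.py
```

```text
cross2 [ 548.4 -254.8   42. ]
cross1 [ 543.5 -199.1   42. ]
cross0 [ 537.8 -143.2   42. ]
gold1 [ 535.9 -197.6   42. ]
gold0 [ 529.9 -142.8   42. ]
div bay1 L near [ 464.  -193.8   36. ]
div bay1 L far [ 533.7 -183.7   36. ]
div bay1 R near [ 463.1 -221.7   36. ]
div bay1 R far [ 537.7 -215.5   36. ]
div0 L near [ 464.9 -137.2   36. ]
div0 L far [ 529.1 -129.    36. ]
div0 R near [ 464.7 -164.9   36. ]
div0 R far [ 531.6 -160.1   36. ]
block1 [ 478.8 -204.9   44. ]
block0 [ 473.6 -148.4   44. ]
block2 [ 475.7 -260.7   44. ]
```

```bash
python3 to.py '[514.5,-201.9,130]' '[3.1416,0.55,-3.0456]'
```

```text
t 9.35 tcp [ 520.4 -129.4  235.8] [-3.142  0.     3.14 ] q [-0.39  0.36  1.48 -0.    1.31 -1.96] shift [  5.8 -72.5 105.8]
turn [-0.027  -0.5495 -0.0953]
```

```bash
python3 -m jog '[[1.9,-24.2,35.3,0,0,0],[1.9,-24.2,35.3,0,0,0],[1.9,-24.2,35.3,0,0,0],[0,0,0,0,0,-0.096],[0,0,0,0,-0.11,0],[0,0,0,0,-0.11,0],[0,0,0,0,-0.11,0],[0,0,0,0,-0.11,0],[0,0,0,0,-0.11,0],[0,0,0,0,0,0],[0,0,0,0,0,0]]' 0;python3 to.py '[514.5,-201.9,70]' '[3.1416,0.55,-3.0456]'
```

```text
time: 10.45
tool_pos: [515.4, -200.7, 129.7]
tcp_rot: [3.136, 0.517, -3.047]
contact_force: [0.4, -0.4, -1.4]
grip_width: 25.3
finger_force: 30.0
t 10.45 tcp [ 515.4 -200.7  129.7] [ 3.136  0.517 -3.047] q [-0.73  0.34  1.99  0.74  0.58 -2.97] shift [30.5 -1.4 51.4]
turn [ 0.0048 -0.0325 -0.0016]
```

```bash
python3 -m jog '[[0,0,0,0,0.09,0],[0,0,0,0,0.08,0],[0,0,0,0,0,0],[0,0,0,0,0,0]]' 0;python3 to.py '[513.7,-202,60]' '[3.1416,0.35,-3.0456]'
```

```text
time: 10.85
tool_pos: [516.7, -199.3, 129.6]
tcp_rot: [3.136, 0.356, -3.042]
contact_force: [-0.8, -0.5, -1.1]
grip_width: 25.4
finger_force: 30.0
t 10.85 tcp [ 516.7 -199.3  129.6] [ 3.136  0.356 -3.042] q [-0.65  0.36  1.86  0.39  0.69 -2.59] shift [27.3 -2.8 64.1]
turn [0.0066 0.0062 0.0037]
```

```bash
python3 -m jog '[[7,-0.7,16,0.006,0,0],[7,-0.7,16,0,0,0],[7,-0.7,16,0,0,0],[6.3,-0.7,16,0,0,0],[0,0,0,0,0,0],[0,0,0,0,0,0]]' 0;python3 to.py '[513.7,-202,50]' '[3.1416,0.35,-3.0456]'
```

```text
time: 11.45
tool_pos: [512.5, -202.6, 59.8]
tcp_rot: [3.141, 0.355, -3.045]
contact_force: [0.0, 0.1, -1.0]
grip_width: 25.0
finger_force: 30.0
t 11.45 tcp [ 512.5 -202.6   59.8] [ 3.141  0.355 -3.045] q [-0.66  0.48  1.94  0.5   0.52 -2.74] shift [2.3 0.5 9.7]
turn [0.0012 0.0046 0.0009]
```

```bash
python3 -m jog '[[2.5,0.5,9.5,0,0.004,0],[0,0,0,0,0,0],[0,0,0,0,0,0],[0,0,0,0,0,0]]' 0;python3 to.py '[509,-202.5,50]' '[3.1416,0.35,-3.0456]'
```

```text
time: 11.85
tool_pos: [514.0, -202.1, 50.5]
tcp_rot: [-3.141, 0.351, -3.043]
contact_force: [-0.8, -0.3, -0.7]
grip_width: 25.2
finger_force: 30.0
t 11.85 tcp [ 514.  -202.1   50.5] [-3.141  0.351 -3.043] q [-0.65  0.49  1.94  0.51  0.5  -2.75] shift [ 4.9  0.1 -1.3]
turn [0.0003 0.0014 0.002 ]
```

```bash
for k in 1; do python3 -m jog '[[3.3,0,-0.7,0,0,0],[3.3,0,-1.2,0,0,0],[0,0,0,0,0,0],[0,0,0,0,0,0]]' 0; done; python3 -m jog '[[1.9,0,-0.7,0,0,0],[1.9,0,-0.7,0,0,0],[0,0,0,0,0,0],[0,0,0,0,0,0]]' 0;  python3 -m jog '[[1.9,0,-0.7,0,0,0],[0,0,0,0,0,0],[0,0,0,0,0,0]]' 0;python3 -m jog '[[1.9,0,-0.7,0,0,0],[0,0,0,0,0,0],[0,0,0,0,0,0]]' 0; python3 to.py '[509,-202.5,50]' '[3.1416,0.35,-3.0456]'
```

```text
time: 12.25
tool_pos: [507.2, -202.8, 49.9]
tcp_rot: [-3.141, 0.352, -3.044]
contact_force: [2.9, 1.3, -1.4]
grip_width: 25.2
finger_force: 30.0
time: 12.65
tool_pos: [503.1, -203.2, 49.8]
tcp_rot: [-3.141, 0.351, -3.044]
contact_force: [3.1, 1.3, -1.1]
grip_width: 25.4
finger_force: 30.0
time: 12.95
tool_pos: [501.0, -203.4, 49.8]
tcp_rot: [-3.141, 0.351, -3.044]
contact_force: [4.0, 0.7, 0.1]
grip_width: 25.0
finger_force: 30.0
time: 13.25
tool_pos: [499.0, -203.6, 49.8]
tcp_rot: [-3.141, 0.351, -3.044]
contact_force: [4.4, 1.0, 0.8]
grip_width: 24.9
finger_force: 30.0
t 13.25 tcp [ 499.  -203.6   49.8] [-3.141  0.351 -3.044] q [-0.67  0.48  1.98  0.54  0.49 -2.8 ] shift [-9.6  0.1  3.3]
turn [0.0004 0.0011 0.0017]
```

```bash
python3 -m jog '[[0.95,0,-0.3,0,0,0],[0.8,0,2.2,0,0,0],[0.8,0,2.2,0,0,0],[0.8,0,2.2,0,0,0],[0,0,0,0,0,0],[0,0,0,0,0,0]]' 0; python3 to.py '[499.3,-203.6,39.8]' '[3.1416,0.24,-3.0456]'
```

```text
time: 13.85
tool_pos: [498.0, -203.8, 42.5]
tcp_rot: [-3.141, 0.351, -3.044]
contact_force: [5.2, 0.1, -0.5]
grip_width: 24.9
finger_force: 30.0
t 13.85 tcp [ 498.  -203.8   42.5] [-3.141  0.351 -3.044] q [-0.68  0.49  1.98  0.56  0.47 -2.82] shift [-0.4  0.1  3. ]
turn [0.0003 0.1108 0.0018]
```

```bash
python3 -m jog '[[-0.1,0,1,0,0.037,0],[-0.1,0,1,0,0.037,0],[-0.1,0,1,0,0.036,0],[0,0,0,0,0,0],[0,0,0,0,0,0]]' 0; python3 to.py '[499.3,-203.6,38.8]' '[3.1416,0.24,-3.0456]'; python3 cells.py w5 37 cell0_plus
```

```text
time: 14.35
tool_pos: [499.1, -203.4, 39.5]
tcp_rot: [-3.142, 0.241, -3.043]
contact_force: [4.8, -0.4, -1.3]
grip_width: 25.2
finger_force: 30.0
t 14.35 tcp [ 499.1 -203.4   39.5] [-3.142  0.241 -3.043] q [-0.62  0.52  1.9   0.3   0.56 -2.53] shift [ 0.  -0.2  0.7]
turn [0.0006 0.0008 0.0024]
14.35 [ 499.1 -203.4   39.5] [-3.142  0.241 -3.043]
cell0_plus 0.72 px [251. 231.] mean [ 502.4 -203.4] rect [ 514.  -202.1] [86.5 27.4] 5.5
cell0_plus 0.72 px [263. 158.] mean [ 454.6 -205.6] rect [ 493.8 -203.9] [142.1 165. ] 5.6
```

```bash
python3 - <<'E'
import cv2
i=cv2.imread("pics/w5.png")[120:320,140:380];cv2.imwrite("pics/w5c.png",cv2.resize(i,None,fx=3,fy=3,interpolation=cv2.INTER_CUBIC))
E
```

```text
(no output)
```

View pics/w5c.png

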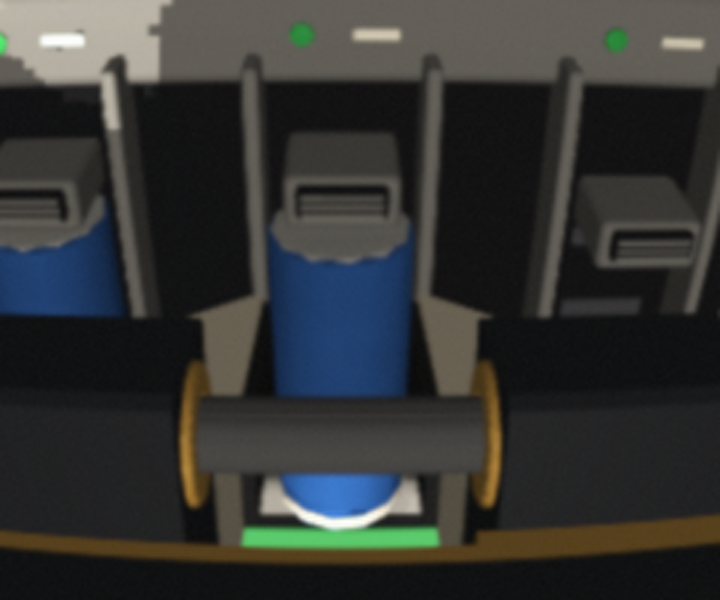

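The cell is centred in the middle bay and has pushed the sprung contact back. It is nearly flat, with the white ring at the rear, so I ease it on, release and press.

```bash
python3 -m jog '[[-0.6,0,0.8,0,0.02,0],[0,0,0,0,0,0],[0,0,0,0,0,0]]' 0; python3 -m jog '[[0,0,0,0,0,0],[0,0,0,0,0,0],[0,0,0,0,0,0]]' 40; python3 to.py '[499.3,-203.6,80]' '[3.1416,0.22,-3.0456]'
```

```text
time: 14.75
tool_pos: [499.6, -203.3, 39.0]
tcp_rot: [3.141, 0.221, -3.044]
contact_force: [4.5, 0.1, -2.2]
grip_width: 25.2
finger_force: 30.0
time: 15.05
tool_pos: [499.2, -203.2, 39.0]
tcp_rot: [3.141, 0.22, -3.044]
contact_force: [0.2, 0.1, 0.8]
grip_width: 36.8
finger_force: 0.0
t 15.05 tcp [ 499.2 -203.2   39. ] [ 3.141  0.22  -3.044] q [-0.61  0.52  1.88  0.26  0.59 -2.49] shift [ -9.   -0.4 -40. ]
turn [ 0.0012 -0.0001  0.0017]
```

```bash
python3 -m jog '[[-4.4,0,-19.5,0,0,0],[-5.5,0,-24.4,0,0,0],[0,0,0,0,0.11,0],[0,0,0,0,0.11,0],[0,0,0,0,0,0],[0,0,0,0,0,0]]' 0; python3 to.py '[510,-202.3,58]' '[3.1416,0,-3.0456]'; python3 cells.py w6 37 cell0_plus
```

```text
time: 15.65
tool_pos: [499.8, -202.7, 83.6]
tcp_rot: [3.14, 0.002, -3.042]
contact_force: [0.6, 0.3, -0.3]
grip_width: 0.7
finger_force: 0.0
t 15.65 tcp [ 499.8 -202.7   83.6] [ 3.140e+00  2.000e-03 -3.042e+00] q [-0.53  0.52  1.67  0.    0.95 -2.2 ] shift [-10.2  -0.6  25.6]
turn [0.0013 0.002  0.0032]
15.65 [ 499.8 -202.7   83.6] [ 3.140e+00  2.000e-03 -3.042e+00]
cell0_plus 0.68 px [252. 194.] mean [ 489.7 -204.5] rect [ 490.5 -204.2] [38.6 26.6] 6.3
```

Now press gently near the + side of the middle, then check the force.

```bash
python3 -m jog '[[-10,-0.6,12,0,0,0],[0,0,13,0,0,0],[0,0,0,0,0,0],[0,0,0,0,0,0]]' 0; for i in 1 2 3; do python3 -m jog '[[0,0,2.5,0,0,0],[0,0,0,0,0,0],[0,0,0,0,0,0]]' 0|egrep 'pos|contact';done
```

```text
time: 16.15
tool_pos: [509.0, -202.9, 58.8]
tcp_rot: [3.14, -0.0, -3.044]
contact_force: [0.2, -0.6, 0.3]
grip_width: 0.7
finger_force: 0.0
tool_pos: [510.0, -203.1, 57.0]
contact_force: [0.1, 0.7, 0.7]
tool_pos: [510.3, -203.1, 54.4]
contact_force: [1.1, -0.7, 1.8]
tool_pos: [510.0, -203.0, 51.6]
contact_force: [0.5, -1.0, 1.9]
```

```bash
for i in 1 2; do python3 -m jog '[[0,0,1.2,0,0,0],[0,0,0,0,0,0],[0,0,0,0,0,0]]' 0|egrep 'pos|contact';done
```

```text
tool_pos: [510.0, -203.0, 50.4]
contact_force: [0.5, -0.7, 1.2]
tool_pos: [510.1, -203.1, 50.1]
contact_force: [-1.0, 0.8, 8.4]
```

```bash
python3 -m jog '[[0,0,0.6,0,0,0],[0,0,0,0,0,0],[0,0,0,0,0,0]]' 0|egrep 'pos|contact'; python3 -m jog '[[0,0,-6,0,0,0],[20,0,0,0,0,0],[0,0,3,0,0,0],[0,0,0,0,0,0],[0,0,2,0,0,0],[0,0,0,0,0,0],[0,0,1,0,0,0],[0,0,0,0,0,0]]' 0|egrep 'pos|contact'; python3 -m jog '[[0,0,0.4,0,0,0],[0,0,0,0,0,0],[0,0,0,0,0,0]]' 0|egrep 'pos|contact'
```

```text
tool_pos: [510.1, -203.1, 50.0]
contact_force: [-2.6, 2.1, 13.1]
tool_pos: [490.7, -205.2, 50.0]
contact_force: [-4.8, 0.8, 13.1]
tool_pos: [490.7, -205.2, 49.9]
contact_force: [-6.1, 1.9, 17.1]
```

```bash
python3 -m jog '[[0,0,-35,0,0,0],[0,0,-48,0,0,0],[0,0,-48,0,0,0],[0,10,-48,0,0,0],[-1.6,40,0,0,0,0],[-1.6,46,0,0,0,0],[-1.6,46,0,0,0,0],[-1.6,46,0,0,0,0],[-1.6,46,0,0,0,0],[-1.6,46,0,0,0,0],[-1.6,46,0,0,0,0],[-1.6,46,0,0,0,0]]' 60; python3 -m jog '[[-1.6,46,0,0,0,0],[-1.6,46,0,0,0,0],[-1.6,46,0,0,0,0],[-1.6,30,0,0,0,-0.12],[0,0,0,0,0,-0.12],[0,0,0,0,0,-0.12],[0,0,0,0,0,-0.12],[0,0,0,0.075,0,0],[0,0,0,0.075,0,0],[0,0,0,0,0,0]]' 60; python3 to.py '[457.2,336.5,207.3]' '[-2.99,0,-2.53]'
```

```text
time: 20.25
tool_pos: [466.2, 168.7, 227.4]
tcp_rot: [3.142, 0.001, -3.043]
contact_force: [0.8, 0.3, -0.2]
grip_width: 55.1
finger_force: 0.0
time: 21.25
tool_pos: [455.4, 335.9, 226.8]
tcp_rot: [-2.991, 0.0, -2.561]
contact_force: [-0.7, 1.3, -0.4]
grip_width: 54.7
finger_force: 0.0
t 21.25 tcp [455.4 335.9 226.8] [-2.991  0.    -2.561] q [ 0.58  0.43  1.4  -0.16  1.32 -1.53] shift [-1.8  2.4 19.3]
turn [ 0.0008 -0.0046 -0.0305]
```

```bash
python3 -m jog '[[-1.8,2.4,19.3,0,-0.004,-0.031],[0,0,0,0,0,0],[0,0,0,0,0,0]]' 60|egrep xx; python3 to.py '[474.3,312.1,9.5]' '[-2.99,0,-2.53]'; python3 cells.py w7 13 cell0
```

```text
t 21.55 tcp [458.1 334.7 207.8] [-2.992e+00 -1.000e-03 -2.534e+00] q [ 0.58  0.44  1.43 -0.16  1.27 -1.55] shift [ -0.6   2.1 200.2]
turn [ 0.0022 -0.0014 -0.0034]
21.55 [458.1 334.7 207.8] [-2.992e+00 -1.000e-03 -2.534e+00]
cell0 0.92 px [255. 158.] mean [468.2 308. ] rect [470.1 309.2] [67.2 27.3] 35.4
cell0 0.85 px [ 5. 14.] mean [ 505.9 -243.1] rect [ 503.9 -239. ] [73.6 42.6] 44.6
```

```bash
python3 -m jog '[[-0.6,2,40,0,0,-0.003],[0,0,45,0,0,0],[0,0,45,0,0,0],[0,0,40,0,0,0],[0,0,0,0,0,0],[0,0,20,0,0,0],[0,0,9,0,0,0],[0,0,0,0,0,0],[0,0,0,0,0,0]]' 60; python3 to.py '[474.3,312.1,9.5]'
```

```text
time: 22.55
tool_pos: [475.2, 312.9, 12.4]
tcp_rot: [-2.991, 0.002, -2.53]
contact_force: [0.2, 0.4, 0.1]
grip_width: 55.0
finger_force: 0.0
t 22.55 tcp [475.2 312.9  12.4] [-2.991e+00  2.000e-03 -2.530e+00] q [ 0.53  0.67  1.64 -0.21  0.82 -1.51] shift [1.3 0.3 2.9]
```

```bash
python3 -m jog '[[1.2,0.3,3.2,0,0,0],[0,0,0,0,0,0],[0,0,0,0,0,0]]' 60 |grep pos; python3 -m jog '[[0,0,0,0,0,0],[0,0,0,0,0,0],[0,0,0,0,0,0],[0,0,0,0,0,0],[0,0,0,0,0,0],[0,0,0,0,0,0]]' 0; python3 to.py '[474.3,312.1,9.5]'
```

```text
tool_pos: [473.7, 311.7, 8.1]
time: 23.45
tool_pos: [473.6, 311.5, 7.6]
tcp_rot: [-2.991, -0.0, -2.53]
contact_force: [0.1, 0.7, -0.4]
grip_width: 25.2
finger_force: 30.0
t 23.45 tcp [473.6 311.5   7.6] [-2.991 -0.    -2.53 ] q [ 0.53  0.68  1.65 -0.21  0.81 -1.51] shift [-0.9 -0.2 -1.9]
```

```bash
python3 -m jog '[[0,0,-20,0,0,0],[0,0,-40,0,0,0],[0,0,-45,0,0,0],[0,0,-45,0,0,0],[0,0,-45,0,0,0],[0,0,-20,0,0,0],[0,0,0,-0.075,0,0],[0,0,0,-0.075,0,0],[0,0,0,0,0,0.13],[0,0,0,0,0,0.13],[0,0,0,0,0,0.13],[0,0,0,0,0,0.126]]' 0; python3 -m jog '[[-1.3,-30,0,0,0,0],[-1.3,-44,0,0,0,0],[-1.3,-45,0,0,0,0],[-1.3,-45,0,0,0,0],[-1.3,-45,0,0,0,0],[-1.3,-45,0,0,0,0],[-1.3,-45,0,0,0,0],[-1.3,-45,0,0,0,0],[-1.3,-45,0,0,0,0],[-1.3,-45,0,0,0,0],[-1.3,-45,0,0,0,0],[0,0,0,0,0,0]]' 0; python3 to.py '[516.4,-145.3,130]' '[3.1416,0,-3.0456]'
```

```text
time: 24.65
tool_pos: [455.0, 337.7, 219.9]
tcp_rot: [-3.141, -0.001, -3.051]
contact_force: [-0.1, 0.3, -1.1]
grip_width: 25.1
finger_force: 30.0
time: 25.85
tool_pos: [515.5, -142.6, 220.0]
tcp_rot: [-3.139, -0.0, -3.051]
contact_force: [-1.2, -1.0, -0.9]
grip_width: 25.4
finger_force: 30.0
t 25.85 tcp [ 515.5 -142.6  220. ] [-3.139 -0.    -3.051] q [-0.41  0.37  1.51 -0.    1.27 -2.07] shift [-0.7 -2.6 90. ]
turn [-0.0025 -0.0003 -0.0052]
```

```bash
python3 -m jog '[[-0.7,-2,45,0,0,-0.005],[0,0,45,0,0,0],[0,0,0,0,-0.1,0],[0,0,0,0,-0.1,0],[7,0,34.3,0,0,0],[5,0,24.5,0,0,0],[0,0,0,0,0,0],[0,0,0,0,0,0]]' 0; python3 to.py '[516.4,-145.3,49.5]' '[3.1416,0.2,-3.0456]'
```

```text
time: 26.65
tool_pos: [516.2, -139.0, 70.7]
tcp_rot: [-3.142, 0.199, -3.04]
contact_force: [1.3, 0.4, -1.1]
grip_width: 25.1
finger_force: 30.0
t 26.65 tcp [ 516.2 -139.    70.7] [-3.142  0.199 -3.04 ] q [-0.47  0.46  1.86  0.18  0.66 -2.28] shift [ 4.7 -6.3 20.7]
turn [ 0.0011 -0.0007  0.0055]
```

```bash
python3 -m jog '[[0,0,0,0,0,0],[0,0,0,0,0,0]]' 0|grep xx; python3 to.py '[516.4,-145.3,60]' '[3.1416,0.2,-3.0456]'
```

```text
t 26.85 tcp [ 517.1 -139.6   71.8] [-3.14   0.202 -3.04 ] q [-0.47  0.46  1.86  0.18  0.66 -2.28] shift [ 3.6 -5.5 11.4]
turn [-0.0007  0.002   0.0058]
```

```bash
python3 -m jog '[[3.6,-5.6,11.4,0,0,0.005],[0,0,0,0,0,0],[0,0,0,0,0,0],[0,0,0,0,0,0]]' 0|grep xx; python3 to.py '[516.4,-145.3,49.0]' '[3.1416,0.2,-3.0456]'
```

```text
t 27.25 tcp [ 515.5 -145.3   58.5] [ 3.141  0.2   -3.046] q [-0.48  0.48  1.87  0.19  0.63 -2.29] shift [ 1.  -0.1  9.5]
turn [ 0.0005 -0.0002 -0.0001]
```

```bash
python3 -m jog '[[1.2,0,9.5,0,0,0],[0,0,0,0,0,0],[0,0,0,0,0,0]]' 0|egrep 'pos|cont'; for r in '[[3,0,-0.6,0,0,0],[0,0,0,0,0,0]]' ; do :; done
python3 -m jog '[[4,0,-0.8,0,0,0],[0,0,0,0,0,0],[0,0,0,0,0,0]]' 0|egrep 'pos|cont'; python3 -m jog '[[3,0,-0.6,0,0,0],[3,0,-0.6,0,0,0],[0,0,0,0,0,0],[0,0,0,0,0,0]]' 0|egrep 'pos|cont'; python3 -m jog '[[2.5,0,-0.5,0,0,0],[0,0,0,0,0,0],[0,0,0,0,0,0]]' 0|egrep 'pos|cont'; python3 to.py '[500.6,-146.8,48]'  '[3.1416,0.2,-3.0456]'
```

```text
tool_pos: [516.0, -144.9, 48.6]
contact_force: [0.3, -0.3, -0.6]
tool_pos: [512.1, -145.6, 49.2]
contact_force: [0.3, -0.5, -1.2]
tool_pos: [506.6, -146.3, 49.4]
contact_force: [3.6, 1.2, -0.4]
tool_pos: [503.8, -146.5, 49.2]
contact_force: [3.4, 0.5, 0.0]
t 28.55 tcp [ 503.8 -146.5   49.2] [-3.142  0.201 -3.045] q [-0.5   0.48  1.91  0.2   0.59 -2.32] shift [3.4 0.  0.5]
turn [0.     0.0006 0.0001]
```

```bash
python3 -m jog '[[3.2,0,-0.6,0,0,0],[0,0,0,0,0,0],[0,0,0,0,0,0]]' 0|egrep 'pos|cont'; python3 -m jog '[[0.5,0,2.5,0,0,0],[0.5,0,2.6,0,0,0],[0,0,0,0,0,0],[0,0,0,0,0,0]]' 0|egrep 'pos|cont'; python3 to.py '[501.8,-146.8,37.8]'  '[3.1416,0.04,-3.0456]'
```

```text
tool_pos: [500.4, -146.8, 49.1]
contact_force: [4.5, -0.1, 0.6]
tool_pos: [500.3, -146.7, 43.6]
contact_force: [4.4, -0.1, 0.4]
t 29.25 tcp [ 500.3 -146.7   43.6] [ 3.141  0.2   -3.045] q [-0.5   0.49  1.92  0.21  0.57 -2.33] shift [-0.3 -0.2  6. ]
turn [0.0004 0.1598 0.0002]
```

```bash
python3 -m jog '[[0.1,0,1.45,0,0.04,0],[0.05,0,1.45,0,0.04,0],[0.05,0,1.45,0,0.04,0],[0,0,1.45,0,0.04,0],[0,0,0,0,0,0],[0,0,0,0,0,0]]' 0; python3 to.py '[501.8,-146.8,37]'  '[3.1416,0.03,-3.0456]'
```

```text
time: 29.85
tool_pos: [500.8, -146.4, 37.6]
tcp_rot: [3.141, 0.04, -3.045]
contact_force: [4.0, -0.1, -0.2]
grip_width: 25.0
finger_force: 30.0
t 29.85 tcp [ 500.8 -146.4   37.6] [ 3.141  0.04  -3.045] q [-0.44  0.55  1.79  0.03  0.76 -2.13] shift [-0.9 -0.5  0.6]
turn [0.0008 0.0096 0.0006]
```

```bash
python3 -m jog '[[-0.9,-0.3,0.3,0,0.01,0],[0,0,0,0,0,0],[0,0,0,0,0,0]]' 0|egrep 'pos|cont'; python3 -m jog '[[0,0,0,0,0,0],[0,0,0,0,0,0],[0,0,0,0,0,0]]' 40|egrep 'pos|cont'; python3 -m jog '[[0,0,-20,0,0,0],[0,0,-25,0,0.03,0],[0,0,0,0,0,0],[0,0,0,0,0,0],[0,0,0,0,0,0]]' 0; python3 to.py '[504,-146.5,56]'  '[3.1416,0,-3.0456]'
```

```text
tool_pos: [501.4, -146.5, 37.5]
contact_force: [4.3, 2.4, -2.0]
tool_pos: [501.0, -146.8, 37.5]
contact_force: [-0.2, -0.6, 0.7]
time: 30.95
tool_pos: [499.7, -146.7, 81.9]
tcp_rot: [3.14, -0.002, -3.045]
contact_force: [0.9, -0.0, -1.0]
grip_width: 2.6
finger_force: 0.0
t 30.95 tcp [ 499.7 -146.7   81.9] [ 3.140e+00 -2.000e-03 -3.045e+00] q [-0.43  0.5   1.72  0.    0.92 -2.1 ] shift [-4.4 -0.3 25.9]
turn [ 0.0013 -0.0016  0.0002]
```

```bash
python3 -m jog '[[-4.4,-0.3,13,0,0,0],[0,0,13,0,0,0],[0,0,0,0,0,0],[0,0,0,0,0,0]]' 0|egrep 'pos|cont'; python3 -m jog '[[0,0,2,0,0,0],[0,0,1.5,0,0,0],[0,0,0,0,0,0],[0,0,0,0,0,0]]' 0|egrep 'pos|cont'; python3 -m jog '[[0,0,2,0,0,0],[0,0,0,0,0,0],[0,0,0,0,0,0]]' 0|egrep 'pos|cont'; python3 -m jog '[[0,0,1,0,0,0],[0,0,0,0,0,0],[0,0,0,0,0,0]]' 0|egrep 'pos|cont'
```

```text
tool_pos: [504.4, -146.6, 55.6]
contact_force: [0.3, 0.3, 1.1]
tool_pos: [505.0, -146.8, 53.4]
contact_force: [-0.9, -0.2, -0.0]
tool_pos: [505.0, -146.9, 51.3]
contact_force: [0.7, -0.6, 1.6]
tool_pos: [505.0, -146.9, 50.2]
contact_force: [0.1, -0.1, 2.4]
```

```bash
python3 -m jog '[[0,0,1.5,0,0,0],[0,0,0,0,0,0],[0,0,0,0,0,0]]' 0|egrep 'pos|cont'; python3 -m jog '[[0,0,-6,0,0,0],[18,0,0,0,0,0],[0,0,4,0,0,0],[0,0,2,0,0,0],[0,0,1,0,0,0],[0,0,0,0,0,0],[0,0,0,0,0,0]]' 0|egrep 'pos|cont'; python3 -m jog '[[0,0,-20,0,0,0],[0,0,-45,0,0,0],[0,0,-45,0,0,0],[0,0,-45,0,0,0],[20,40,0,0,0,0],[0,40,0,0,0,0],[0,0,0,0,0,0],[0,0,0,0,0,0]]' 40; python3 cells.py w8 37 cell0 cell0_plus charger; python3 - <<'E'
import cv2
i=cv2.imread("pics/w8.png");cv2.imwrite("pics/w8c.png",cv2.resize(i[80:260,60:310],None,fx=3.2,fy=3.2,interpolation=cv2.INTER_CUBIC))
E
```

```text
tool_pos: [505.1, -146.9, 50.0]
contact_force: [-3.6, 1.1, 13.6]
tool_pos: [485.9, -148.4, 49.7]
contact_force: [-13.2, 1.4, 30.5]
time: 34.15
tool_pos: [459.8, -70.4, 202.7]
tcp_rot: [3.141, 0.0, -3.043]
contact_force: [0.8, -0.4, 1.0]
grip_width: 37.1
finger_force: 0.0
34.15 [459.8 -70.4 202.7] [ 3.141  0.    -3.043]
cell0 0.9 px [100. 199.] mean [ 509.4 -258.7] rect [ 510.5 -258.7] [68.6 30.2] 6.3
cell0 0.89 px [142. 199.] mean [ 504.2 -203.5] rect [ 505.  -203.6] [66.9 28.6] 5.8
cell0 0.6 px [186. 196.] mean [ 498.8 -147.1] rect [ 499.7 -147.2] [66.3 25.4] 5.2
cell0_plus 0.91 px [138. 199.] mean [ 504.3 -203.4] rect [ 505.  -203.6] [67.  28.6] 5.4
cell0_plus 0.34 px [158. 170.] mean [ 473.4 -189.4] rect [ 496.6 -196. ] [141.9 196.8] 6.5
charger 0.88 px [157. 165.] mean [ 473.1 -189.8] rect [ 497.4 -195.9] [142.7 195.3] 5.8
```

View pics/w8c.png

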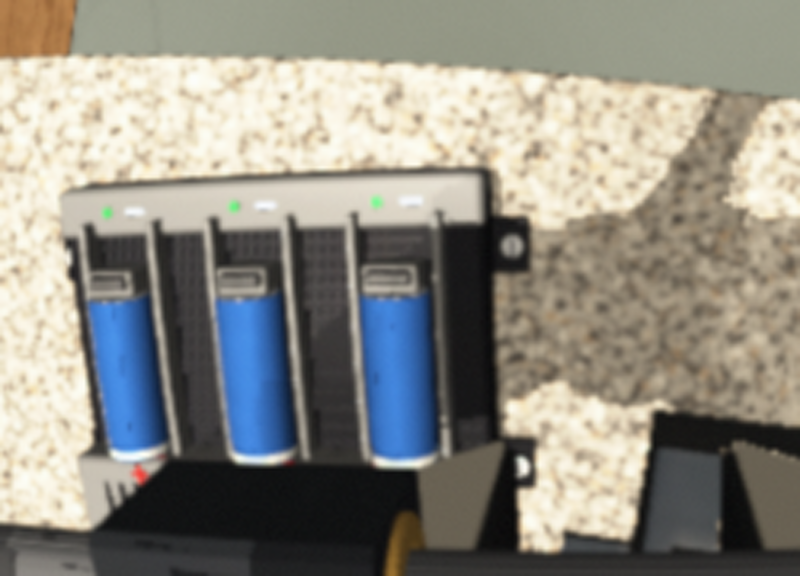

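All three cells lie flat and in line between their contacts, white rings at the red-marked end near (137,455), (263,457) and (402,460). The gripper is clear.

```bash
python3 -c "
from plant import bot
print(bot.close_job())"
```

```text
the job is handed in; nothing more can be done
None
```

Both loose cells are in the two free charger bays, + ends at the red-marked contacts, lying flat and pressed home, and the job is handed in at about 34 s; the hand-in returned no verdict. No contact with the charging cell, marker, try square or screwdriver was planned, but the last picture confirms only the charging cell in place.

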